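# Slide a printing plate out over the end of its ledge

### The arm

A 7-joint arm with a two-finger parallel gripper is mounted at the origin on the work surface. World frame = base frame: x ahead of the robot, y to its left, z up, the work surface at z = 0. Lengths are in mm, angles in rad, forces in N, time in s.
With the tool pointing down it reaches from about 400 to 850 mm from the base axis. Payload 4.4 kg.
Tool frame: the origin (TCP) lies at the very end of the fingers, on their centre line; the grasp point (between the pads) lies 19 mm behind it; z points along the fingers, y is the direction in which the jaws open and shut (so a half turn about z gives the same grasp; the last joint's range is limited). The gripper opens to 94 mm and grips with 3 to 60 N. Pads are 16 mm wide; open, the fingers measure 119 mm over their backs; the gripper's body (75 mm by 177 mm) begins 78 mm behind the grasp point.
Start: joints at [1.257, 0.628, 0.038, 1.517, -0.027, 0.996, -0.02], TCP at [159.455, -630.153, 205.478] pointing down, gripper open.
Joint ranges: [-3.06, 3.06], [-0.37, 2.12], [-1.25, 1.32], [0.18, 2.47], [-1.1, 4.24], [0.23, 1.98], [-2.94, 2.94]. Speed limits (rad/s): [2.57, 2.57, 3.14, 3.14, 3.14, 3.14, 3.14].

### API

Orientations are given as a unit quaternion [w, x, y, z].
In Python, from rig import manip gives the robot as it stands.
- The arm moves only by the tool carry_out, never from a script. Its argument "targets" is a list of rows, each a list of 7 numbers: the shift along the tool's x, y, z in units of 25 cm (1.0 is 25 cm), then the turn, a rotation vector about the tool's x, y, z in units of 180 degrees (1.0 is 180 degrees), then the opening, from 0 (shut) to 1 (fully open). A call has exactly 10 rows; each row is the pose to reach, as a shift and turn from the pose measured when the call began, along the tool's axes at that moment, turning the shorter way round; what a row does not reach only later rows make up. A row lasts 1/8 s, in which the tool goes at most 62.5 mm and 10.7 degrees, less where a joint would pass 70% of its speed; a pose out of reach is approached as far as the arm can. A call with a number of a shift or a turn outside -1 to 1 is refused whole. A call with a gripper value outside its range is refused whole. The fingers move at their own pace and stop on an object; "force" is the grip in N (left out, the last holds). Time passes only in rows, so rows that repeat a pose let the fingers close, or fill a call up. It gives the time, the measured TCP pose, the force and the opening at its end, in the units of the state.
- manip.sense(): the state, without advancing time (a new reading comes with each control period).
- manip.capture(name): name is "side" or "top" or "wrist"; returns a dict with "img" (420x560x3 uint8, red, green, blue), "range_z" (420x560 float32, mm along the optical axis (not along the pixel's ray), 0 where there is no reading), "camera_matrix" (3x3 intrinsics, pixels), "origin" and "attitude" of the camera in the world; the wrist camera has in their place "tool_from_camera" (4x4, takes a point from camera to tool coordinates, whose origin is the TCP and whose axes are the flange's). Camera axes: x right, y down, z forward; pixel columns grow to the right and rows downward; lengths in mm; the calibration is good to about 2 mm. A picture is of the moment at which its call begins: read the wrist's pose just before it.
- manip.sign_off(): hands the job in, once; it reports no verdict.
The state is a dict: "time": time; "q": joint angles; "qd": joint speeds; "effort": joint torques, N m; "tool_pos": TCP position; "ee_rot": TCP orientation; "wrist_force": force on the tool from outside, world axes, zero at the start; "moment": the same for the moment, N m; "opening": finger opening in mm.
Only numpy, scipy, OpenCV 4.12 (cv2) and the standard library are available. Lean on these libraries where they do the work, as an engineer would, in place of code of your own. Each camera call takes 0.05 s, during which the arm holds its last target.

### The job

Push the blue printing plate flush against the raised back rail of the wooden ledge and slide it along the rail, out over the end where the yellow tray stands, until about a third of its length hangs past that end and its edge is free for the printer's hand. Only push or slide it with the fingers: it must stay lying flat on the ledge, never lifted or tipped up. Leave everything else where it is, and finish with the plate at rest, square along the rail.

Things in the scene. Friction and masses are not known exactly. Their poses are not given: they have to be found in the camera images.
- plate: Thin blue relief-printing plate with green, yellow and white shapes on its face, a flat rectangle 110 (its x) x 160 (its y) x 6 mm thick, 0.10 to 0.20 kg, loose, lying on the ledge's deck some way in front of the back rail and slightly skewed. Origin at the centre of its underside; z up. Balanced at its centre: it tips off if half its length (80 mm) passes the ledge's end.
- ledge: Fixed wooden ledge: deck 180 (x) x 340 (y) mm, top 60 mm above the table; front (x = -90 mm) and both short ends (y = -170, +170 mm) open, no lip. The back rail, 12 mm thick, 12 mm above the deck, runs the full far side; inner face at x = +78 mm, so a flush plate has its centre at x = +23 mm. Origin: centre of the footprint, at table height; x points to the rail, z up.
- tray: Shallow open yellow plastic tray 130 x 100 x 25 mm high, loose on the table just past one end of the ledge (either its +y or its -y end): it marks the end over which the plate must hang. Its top is lower than the deck. Origin at the centre of its underside. Leave it.
- cup: White round cup, 72 mm across, 70 mm high, loose on the table past the other end of the ledge. Origin at the centre of its underside. Leave it.
- ink_jar: Small amber ink jar with black cap, 52 mm across, 55 mm high, loose on the table beyond the rail. Origin at the centre of its underside. Leave it.
- roller: Ink roller with black 90 mm roll and red handle, about 145 mm long and 36 mm high, loose on the table beyond the rail. Origin under its middle, handle along +x. Leave it.
Mind the look-alikes: they are no part of the job. Of the things that look like the plate, the largest one is meant.

How it is judged:
By the outcome, as a careful person would: the job done as asked, in the order asked, and still so for the second after the job is handed in, with the robot touching nothing.
It also fails if it takes over 54 s, if anything falls off the work surface, if the arm or the gripper's body presses on something with over 40 N, if the wrist force passes 120 N, or if a joint passes its speed limit or range.

## Working session

There is one attempt and no reset: what is moved stays moved. The work goes in short steps, Python scripts to look and compute and a tool call to move; the robot and the scene stay as the last step left them, time stands still between calls to the robot, and variables do not carry over. Pictures are saved under pics/ and viewed, and the job is handed in when it is done.

Besides the shell and the picture viewer there is one more tool, called after "Call:" by a JSON object that holds its "name" and its "arguments". carry_out: Moves the arm, as the interface text tells. Shifts and turns lie within -1 to 1; 1 stands for 25 cm of shift or 180 degrees of turn. Its arguments: {"type":"object","properties":{"targets":{"type":"array"},"force":{"type":"number"}},"required":["targets"]}

```bash
mkdir -p pics; ls; python3 - <<'E'
from rig import manip
import cv2,numpy as np
s=manip.sense();print(s['time'],s['tool_pos'],s['ee_rot'])
for n in ("top","side"):
    c=manip.capture(n);cv2.imwrite(f"pics/{n}0.png",c['img'][:,:,::-1]);np.savez(f"{n}0.npz",**c)
    print(n,c['camera_matrix'],c['origin'],c['attitude'])
E
```

```text
pics
0.0 [ 159.29954346 -629.49804681  204.58587726] [-9.19279076e-04  9.92333110e-01  1.23588576e-01 -1.32213907e-04]
top [[427.4154819    0.         275.37219334]
 [  0.         427.4154819  210.92352786]
 [  0.           0.           1.        ]] [493.34542308  46.64615049 841.15774508] [-0.04683458  0.71062393 -0.7002981   0.04901747]
side [[395.12618158   0.         276.7054585 ]
 [  0.         395.12618158 211.09430753]
 [  0.           0.           1.        ]] [ 535.17949428 -489.37092811  581.71642601] [-0.38442381  0.92059504 -0.06555088  0.0206446 ]
```

View pics/top0.png

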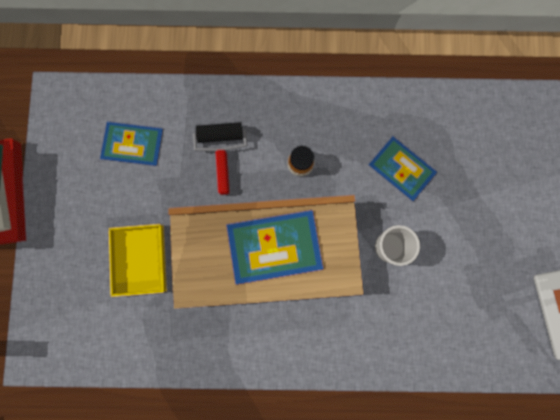

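View pics/side0.png

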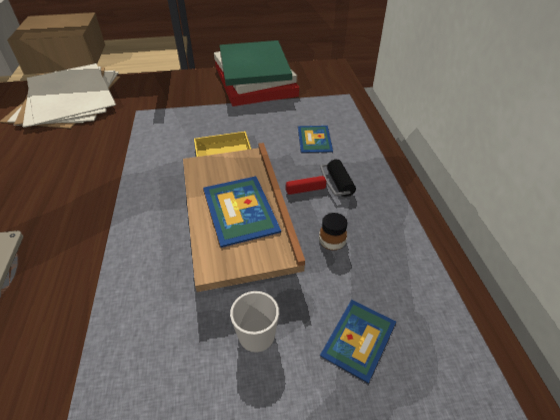

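The plate candidates in the top image are at (275,247) on the ledge, (132,143) and (403,168) on the table. The ledge one is the largest and lies on the deck, so I'll confirm that one in an enlarged crop.

```bash
cat > h.py <<'E'
import numpy as np,cv2
from scipy.spatial.transform import Rotation as R
def rot(q): return R.from_quat([q[1],q[2],q[3],q[0]])
def onplane(c,uv,z):
    K=c['camera_matrix'];uv=np.atleast_2d(np.array(uv,float))
    d=np.c_[(uv-K[[0,1],[2,2]])/K[[0,1],[0,1]],np.ones(len(uv))]
    d=rot(c['attitude']).apply(d);o=c['origin']
    return o+d*((z-o[2])/d[:,2])[:,None]
def cloud(c):
    K=c['camera_matrix'];z=c['range_z'];v,u=np.mgrid[:z.shape[0],:z.shape[1]]
    p=np.stack([(u-K[0,2])/K[0,0]*z,(v-K[1,2])/K[1,1]*z,z],-1)
    return rot(c['attitude']).apply(p.reshape(-1,3)).reshape(p.shape)+c['origin']
E
python3 - <<'E'
from h import *
c=dict(np.load('top0.npz'))
im=c['img'][185:315,160:370,::-1]
cv2.imwrite('pics/crop0.png',cv2.resize(im,None,fx=3.8,fy=3.8,interpolation=cv2.INTER_CUBIC))
P=cloud(c)
for uv in [(190,290),(340,280),(275,247),(260,206),(137,260),(50,300)]:print(uv,P[uv[1],uv[0]].round(1))
E
```

```text
(190, 290) [454.4 195.9  62.6]
(340, 280) [475.8 -73.6  59.2]
(275, 247) [533.1  44.7  68.9]
(260, 206) [606.8  73.1  73.4]
(137, 260) [507.3 312.1   5.1]
(50, 300) [428.5 476.2   1. ]
```

View pics/crop0.png

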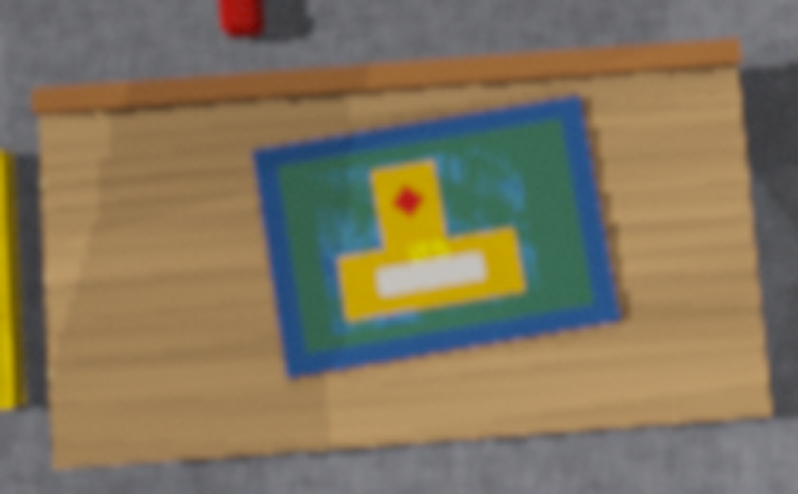

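The crop shows the ledge plate with its corners at about (254,149), (580,97), (621,320) and (289,378). The rail runs along the top, and the yellow tray is at the left (+y) end.

```bash
python3 - <<'E'
from h import *
c=dict(np.load('top0.npz'))
f=lambda p:(np.array(p,float)+.5)/3.8-.5+[160,185]
pl=onplane(c,f([(254,149),(580,97),(621,320),(289,378)]),66)
print('plate\n',pl.round(1),'\nlens',np.linalg.norm(np.diff(np.r_[pl,pl[:1]],axis=0),axis=1).round(1),'c',pl.mean(0).round(1))
d=pl[0]-pl[1]+pl[3]-pl[2];print('plate y ang',np.degrees(np.arctan2(-d[0],d[1])))
fr=onplane(c,f([(53,468),(771,414)]),60); rl=onplane(c,f([(32,90),(738,40)]),72)
ri=onplane(c,f([(40,113),(742,67)]),60)
for n,a in(('front',fr),('railouter',rl),('railinner60',ri)):
    d=a[0]-a[1];print(n,a.round(1),np.linalg.norm(d),np.degrees(np.arctan2(-d[0],d[1])))
P=cloud(c)
from numpy import *
# front edge fits through depth
m=(P[...,2]>50)&(P[...,2]<85)&(P[...,0]<680)&(P[...,0]>380)&(P[...,1]<235)&(P[...,1]>-135)
r=cv2.minAreaRect(P[m][:,:2].astype(float32));print(r, cv2.boxPoints(r))
t=onplane(c,[(109,227),(161,225),(164,294),(111,297)],25);print('tray',t.round())
j=P[110:205,190:320];print('max h beyond rail',[ (P[v,u]).round() for u,v in((221,133),(222,175),(301,155),(398,230))])
E
```

```text
plate
 [[574.1 133.8  66. ]
 [601.6 -22.5  66. ]
 [495.4 -42.2  66. ]
 [466.1 114.1  66. ]] 
lens [158.7 108.  159.  109.8] c [534.3  45.8  66. ]
plate y ang 10.298702285486797
front [[ 422.5  224.4   60. ]
 [ 452.3 -113.9   60. ]] 339.6351962414492 5.027452576513088
railouter [[600.2 240.   72. ]
 [629.6 -97.9  72. ]] 339.1185596526902 4.961829431901
railinner60 [[ 590.7  238.6   60. ]
 [ 618.4 -102.    60. ]] 341.6363136512038 4.644221633389214
((527.2210693359375, 62.83738708496094), (180.25624084472656, 340.49676513671875), 4.990775108337402) [[ 422.62384   224.59958 ]
 [ 452.24542  -114.60626 ]
 [ 631.8183    -98.924805]
 [ 602.1967    240.28104 ]]
tray [[569. 363.  25.]
 [574. 264.  25.]
 [444. 252.  25.]
 [437. 350.  25.]]
max h beyond rail [array([756., 153.,  34.]), array([673., 150.,  27.]), array([707.,  -2.,  59.]), array([ 569., -185.,   46.])]
```

The sizes check out: plate 159x109 mm, ledge 340x180 mm at +5.0° yaw. In the ledge frame the plate is at about (5.6, -17.5) with +5.3° skew, and the tray is at the +y end. Next I work out the approach moves.

```bash
cat >> h.py <<'E'
LO=np.array([527.2,62.8]);LY=np.radians(5.0);LR=np.array([[np.cos(LY),-np.sin(LY)],[np.sin(LY),np.cos(LY)]])
def l2w(x,y,z): return np.r_[LO+LR@[x,y],z]
def w2l(p): return LR.T@(np.asarray(p)[:2]-LO)
def down(yawdeg): return R.from_euler('z',yawdeg,degrees=True)*R.from_euler('x',180,degrees=True)
def row(s,p,yawdeg):
    r0=rot(s['ee_rot']); sh=r0.inv().apply(np.asarray(p)-s['tool_pos'])/250
    tv=(r0.inv()*down(yawdeg)).as_rotvec()/np.pi
    return np.r_[sh,tv].round(4)
def show(s):
    r0=rot(s['ee_rot']);x=r0.apply([1,0,0]);z=r0.apply([0,0,1])
    print('t',round(s['time'],2),'tcp',np.round(s['tool_pos'],1),'ledge',w2l(s['tool_pos']).round(1),'yaw',np.degrees(np.arctan2(x[1],x[0])).round(1),'tilt z',z.round(3),'F',np.round(s['wrist_force'],1),'open',s['opening'],'q',np.round(s['q'],2))
E
python3 - <<'E'
from h import *
from rig import manip
s=manip.sense();show(s)
for p in ([300,-420,200],[400,-200,180]):print(row(s,p,5))
E
```

```text
t 0.1 tcp [ 159.3 -629.6  204.7] ledge [-426.8 -657.7] yaw 14.2 tilt z [-0.     0.002 -1.   ] F [-0.3  0.1 -0. ] open 93.92053984485548 q [ 1.26  0.63  0.04  1.52 -0.03  1.   -0.02]
[ 7.511e-01 -6.746e-01  1.970e-02 -5.000e-04  0.000e+00  5.110e-02]
[ 1.3547e+00 -1.4295e+00  1.0100e-01 -5.0000e-04  0.0000e+00  5.1100e-02]
```

Call:
{"name": "carry_out", "arguments": {"targets": [[0.12, -0.11, 0, 0, 0, 0.01, 0.85], [0.25, -0.22, 0, 0, 0, 0.02, 0.85], [0.38, -0.34, 0, 0, 0, 0.03, 0.85], [0.5, -0.45, 0, 0, 0, 0.04, 0.85], [0.62, -0.56, 0, 0, 0, 0.05, 0.85], [0.75, -0.67, 0, 0, 0, 0.05, 0.85], [0.84, -0.78, 0, 0, 0, 0.05, 0.85], [0.92, -0.89, 0, 0, 0, 0.05, 0.85], [1.0, -1.0, 0, 0, 0, 0.05, 0.85], [1.0, -1.0, 0, 0, 0, 0.05, 0.85]]}}

```text
time: 1.35
tool_pos: [341.3, -323.3, 204.9]
ee_rot: [-0.002, 0.999, 0.048, -0.0]
wrist_force: [0.2, -0.4, -0.5]
opening: 80.3
```

```bash
python3 - <<'E'
from h import *
from rig import manip
s=manip.sense();show(s)
for p in (l2w(-80,-17.5,200),l2w(-80,-17.5,120)):print(row(s,p,5))
E
```

```text
t 1.35 tcp [ 341.3 -323.3  204.9] ledge [-218.9 -368.4] yaw 5.5 tilt z [-0.001  0.003 -1.   ] F [ 0.2 -0.4 -0.5] open 80.27062330273635 q [ 0.66  0.38  0.06  2.   -0.04  0.77 -0.74]
[ 5.6680e-01 -1.3989e+00  2.4100e-02 -1.0000e-03  1.0000e-04  2.6000e-03]
[ 5.6690e-01 -1.3979e+00  3.4410e-01 -1.0000e-03  1.0000e-04  2.6000e-03]
```

Call:
{"name": "carry_out", "arguments": {"targets": [[0.08, -0.12, 0, 0, 0, 0, 0.85], [0.15, -0.24, 0, 0, 0, 0, 0.85], [0.21, -0.37, 0, 0, 0, 0, 0.85], [0.27, -0.5, 0, 0, 0, 0, 0.85], [0.33, -0.63, 0, 0, 0, 0, 0.85], [0.38, -0.76, 0.02, 0, 0, 0, 0.85], [0.43, -0.88, 0.05, 0, 0, 0, 0.85], [0.48, -1.0, 0.08, 0, 0, 0, 0.85], [0.48, -1.0, 0.08, 0, 0, 0, 0.85], [0.48, -1.0, 0.08, 0, 0, 0, 0.85]]}}

```text
time: 2.6
tool_pos: [436.7, -64.4, 185.7]
ee_rot: [-0.001, 0.999, 0.047, -0.0]
wrist_force: [0.6, -0.4, 0.4]
opening: 80.0
```

```bash
python3 - <<'E'
from h import *
from rig import manip
s=manip.sense();show(s)
for p in (l2w(-80,-17.5,120),l2w(-80,-17.5,90)):print(row(s,p,5))
E
```

```text
t 2.6 tcp [436.7 -64.4 185.7] ledge [-101.2 -118.8] yaw 5.4 tilt z [-0.001  0.002 -1.   ] F [ 0.6 -0.4  0.4] open 79.9850913737985 q [ 0.08  0.37  0.01  2.09 -0.01  0.68 -1.39]
[ 8.780e-02 -4.041e-01  2.636e-01 -8.000e-04  2.000e-04  2.100e-03]
[ 8.790e-02 -4.038e-01  3.836e-01 -8.000e-04  2.000e-04  2.100e-03]
```

Call:
{"name": "carry_out", "arguments": {"targets": [[0.02, -0.1, 0.04, 0, 0, 0, 0.85], [0.04, -0.2, 0.1, 0, 0, 0, 0.85], [0.07, -0.3, 0.16, 0, 0, 0, 0.85], [0.085, -0.4, 0.22, 0, 0, 0.002, 0.85], [0.085, -0.404, 0.3, 0, 0, 0.002, 0.85], [0.085, -0.404, 0.36, 0, 0, 0.002, 0.85], [0.085, -0.404, 0.42, 0, 0, 0.002, 0.85], [0.085, -0.404, 0.44, 0, 0, 0.002, 0.85], [0.085, -0.404, 0.44, 0, 0, 0.002, 0.85], [0.085, -0.404, 0.44, 0, 0, 0.002, 0.85]]}}

```text
time: 3.85
tool_pos: [448.8, 38.0, 76.4]
ee_rot: [-0.001, 0.999, 0.043, 0.0]
wrist_force: [-0.2, 0.8, 0.6]
opening: 79.9
```

```bash
python3 - <<'E'
from h import *
from rig import manip
s=manip.sense();show(s)
c=manip.capture('side');cv2.imwrite('pics/side1.png',cv2.resize(c['img'][100:310,140:350,::-1],None,fx=2.8,fy=2.8,interpolation=cv2.INTER_CUBIC))
for p in (l2w(-80,-17.5,62.5),l2w(-40,-17.5,62.5)):print(row(s,p,5))
E
```

```text
t 3.85 tcp [448.8  38.   76.4] ledge [-80.3 -17.9] yaw 5.0 tilt z [ 0.     0.002 -1.   ] F [-0.2  0.8  0.6] open 79.94821444324594 q [-0.14  0.57 -0.    2.18 -0.01  0.39 -1.62]
[ 0.0011 -0.0013  0.0556 -0.0007 -0.0001 -0.0001]
[ 1.611e-01 -1.400e-03  5.560e-02 -7.000e-04 -1.000e-04 -1.000e-04]
```

View pics/side1.png

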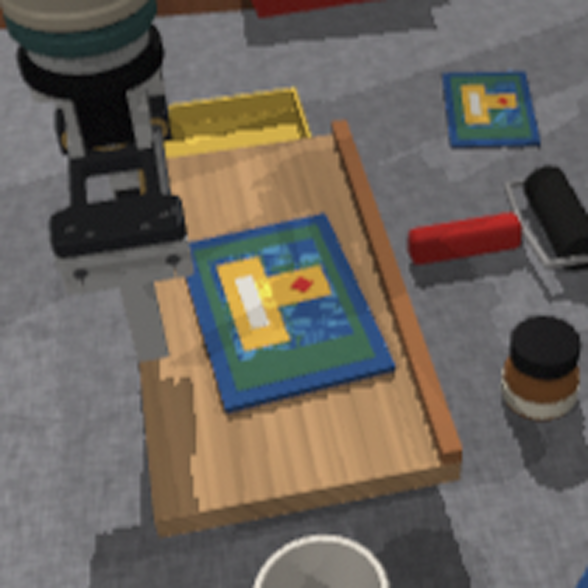

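The fingers, at about (145,350), stand in front of the plate's near long edge and clear of it. I lower them, then push gently toward the rail.

Call:
{"name": "carry_out", "arguments": {"targets": [[0, 0, 0.02, 0, 0, 0, 0.85], [0, 0, 0.04, 0, 0, 0, 0.85], [0, 0, 0.054, 0, 0, 0, 0.85], [0, 0, 0.054, 0, 0, 0, 0.85], [0.02, 0, 0.054, 0, 0, 0, 0.85], [0.04, 0, 0.054, 0, 0, 0, 0.85], [0.06, 0, 0.054, 0, 0, 0, 0.85], [0.08, 0, 0.054, 0, 0, 0, 0.85], [0.1, 0, 0.054, 0, 0, 0, 0.85], [0.12, 0, 0.054, 0, 0, 0, 0.85]]}}

```text
time: 5.15
tool_pos: [478.7, 40.9, 62.9]
ee_rot: [-0.001, 0.999, 0.044, -0.0]
wrist_force: [-0.7, 0.5, 1.1]
opening: 80.2
```

```bash
python3 - <<'E'
from h import *
from rig import manip
s=manip.sense();show(s)
c=manip.capture('side');cv2.imwrite('pics/side2.png',cv2.resize(c['img'][100:310,140:350,::-1],None,fx=2.8,fy=2.8,interpolation=cv2.INTER_CUBIC))
for p in (l2w(-40,-17.5,62.5),):print(row(s,p,5))
E
```

```text
t 5.15 tcp [478.7  40.9  62.9] ledge [-50.2 -17.6] yaw 5.0 tilt z [-0.     0.002 -1.   ] F [-0.7  0.5  1.1] open 80.22326050104807 q [-0.14  0.63 -0.    2.11 -0.    0.41 -1.62]
[ 0.0407 -0.0003  0.0016 -0.0008  0.      0.    ]
```

View pics/side2.png

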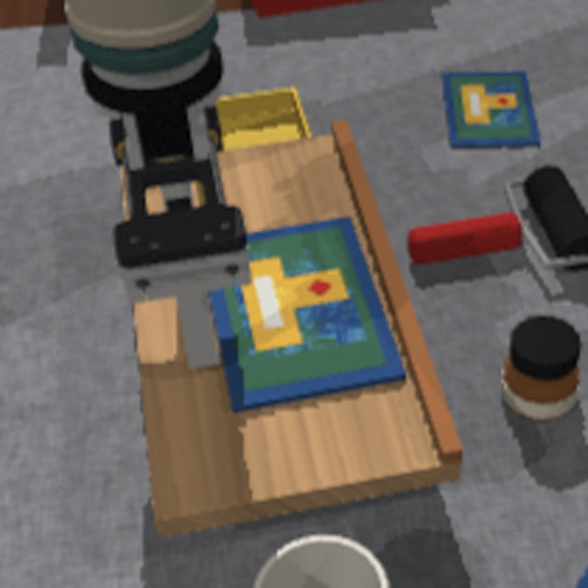

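The fingers press on the plate's near edge, the plate is nearly square, and a thin strip of deck is left before the rail. I continue in fine steps.

Call:
{"name": "carry_out", "arguments": {"targets": [[0.012, 0, 0.002, 0, 0, 0, 0.85], [0.02, 0, 0.002, 0, 0, 0, 0.85], [0.026, 0, 0.002, 0, 0, 0, 0.85], [0.03, 0, 0.002, 0, 0, 0, 0.85], [0.034, 0, 0.002, 0, 0, 0, 0.85], [0.036, 0, 0.002, 0, 0, 0, 0.85], [0.038, 0, 0.002, 0, 0, 0, 0.85], [0.04, 0, 0.002, 0, 0, 0, 0.85], [0.04, 0, 0.002, 0, 0, 0, 0.85], [0.04, 0, 0.002, 0, 0, 0, 0.85]]}}

```text
time: 6.45
tool_pos: [486.0, 41.4, 62.2]
ee_rot: [-0.001, 0.999, 0.044, -0.003]
wrist_force: [-7.4, -0.8, 6.9]
opening: 79.8
```

```bash
python3 - <<'E'
from h import *
from rig import manip
s=manip.sense();show(s)
c=manip.capture('side');cv2.imwrite('pics/side3.png',cv2.resize(c['img'][140:270,190:320,::-1],None,fx=4.5,fy=4.5,interpolation=cv2.INTER_CUBIC))
E
```

```text
t 6.45 tcp [486.   41.4  62.2] ledge [-42.9 -17.8] yaw 5.0 tilt z [-0.006  0.002 -1.   ] F [-7.4 -0.8  6.9] open 79.76290888277798 q [-0.14  0.64 -0.    2.08 -0.    0.43 -1.62]
```

View pics/side3.png

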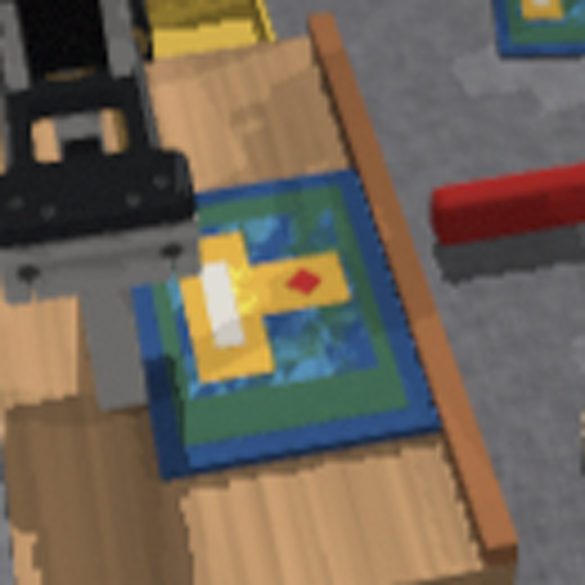

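The plate is against the rail along its whole length, with 7 N of contact force. I back off, rise, turn 90° and go round to the -y end.

Call:
{"name": "carry_out", "arguments": {"targets": [[-0.04, 0, 0, 0, 0, 0, 0.85], [-0.08, 0, 0, 0, 0, 0, 0.85], [-0.08, 0, -0.08, 0, 0, 0, 0.85], [-0.08, 0, -0.16, 0, 0, -0.05, 0.7], [-0.04, 0.08, -0.18, 0, 0, -0.1, 0.53], [0.02, 0.16, -0.18, 0, 0, -0.15, 0.53], [0.08, 0.24, -0.18, 0, 0, -0.2, 0.53], [0.14, 0.32, -0.18, 0, 0, -0.25, 0.53], [0.2, 0.4, -0.18, 0, 0, -0.3, 0.53], [0.244, 0.47, -0.18, 0, 0, -0.35, 0.53]]}}

```text
time: 7.75
tool_pos: [558.3, -71.2, 106.7]
ee_rot: [-0.002, 0.828, 0.561, -0.001]
wrist_force: [-0.4, -0.7, -0.3]
opening: 49.8
```

```bash
python3 - <<'E'
from h import *
from rig import manip
s=manip.sense();show(s)
c=manip.capture('side');cv2.imwrite('pics/side4.png',cv2.resize(c['img'][100:310,140:350,::-1],None,fx=2.8,fy=2.8,interpolation=cv2.INTER_CUBIC))
c=manip.capture('top');np.savez('top4.npz',**c);cv2.imwrite('pics/top4.png',cv2.resize(c['img'][185:315,160:370,::-1],None,fx=3.8,fy=3.8,interpolation=cv2.INTER_CUBIC))
print(row(s,l2w(18,-135,80),95))
E
```

```text
t 7.75 tcp [558.3 -71.2 106.7] ledge [  19.3 -136.2] yaw 68.3 tilt z [-0.004  0.002 -1.   ] F [-0.4 -0.7 -0.3] open 49.78979377378282 q [ 0.3   0.66 -0.34  1.85  0.32  0.7  -0.61]
[ 0.002  -0.0066  0.1066 -0.0013 -0.0004 -0.1486]
```

View pics/side4.png

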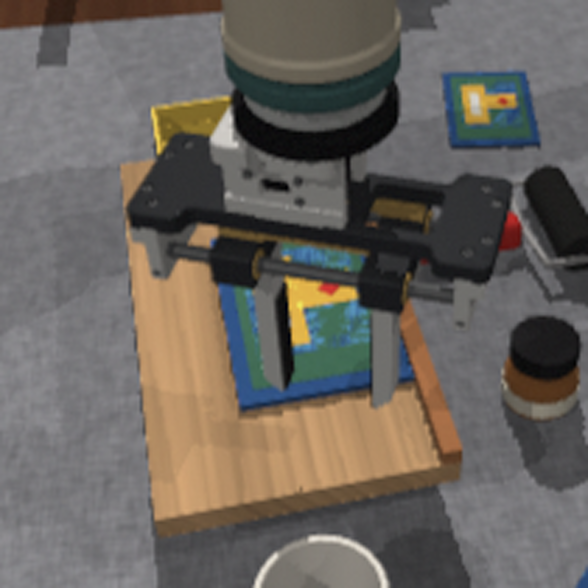

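View pics/top4.png

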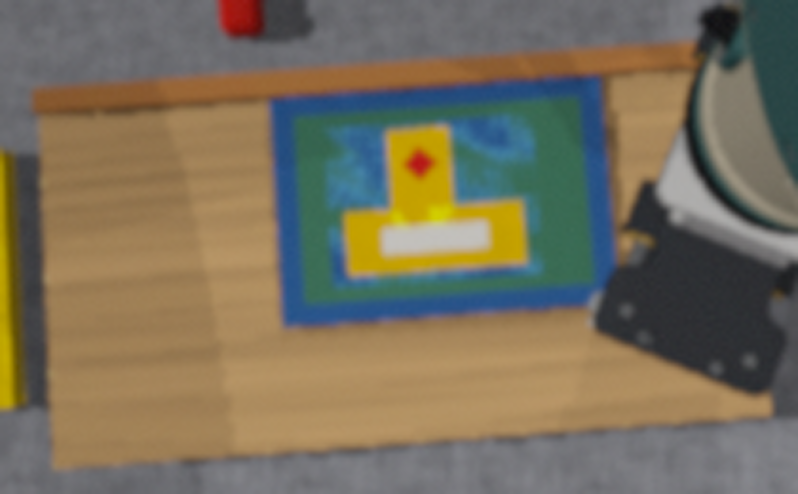

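The plate lies along the rail. Its corners in the crop are TL (272,98), TR (602,77) and BL (286,326).

```bash
python3 - <<'E'
from h import *
c=dict(np.load('top4.npz'))
f=lambda p:(np.array(p,float)+.5)/3.8-.5+[160,185]
for n,q in zip(('TL','TR','BL'),onplane(c,f([(272,98),(602,77),(286,326)]),66)):print(n,w2l(q).round(1))
E
```

```text
TL [76.9 56.5]
TR [  75.6 -102.9]
BL [-32.1  56.4]
```

Call:
{"name": "carry_out", "arguments": {"targets": [[0, -0.006, 0.02, 0, 0, -0.05, 0.53], [0, -0.006, 0.04, 0, 0, -0.1, 0.53], [0, -0.006, 0.07, 0, 0, -0.149, 0.53], [0, -0.006, 0.1, 0, 0, -0.149, 0.53], [0, -0.006, 0.12, 0, 0, -0.149, 0.53], [0, -0.006, 0.13, 0, 0, -0.149, 0.53], [0, -0.006, 0.13, 0, 0, -0.149, 0.53], [0, -0.006, 0.13, 0, 0, -0.149, 0.53], [0, -0.006, 0.13, 0, 0, -0.149, 0.53], [0, -0.006, 0.13, 0, 0, -0.149, 0.53]]}}

```text
time: 9.1
tool_pos: [557.1, -72.3, 74.0]
ee_rot: [-0.002, 0.678, 0.735, -0.001]
wrist_force: [0.2, 0.0, -0.5]
opening: 50.0
```

```bash
python3 - <<'E'
from h import *
from rig import manip
s=manip.sense();show(s)
c=manip.capture('side');cv2.imwrite('pics/side5.png',cv2.resize(c['img'][100:310,140:350,::-1],None,fx=2.8,fy=2.8,interpolation=cv2.INTER_CUBIC))
print(row(s,l2w(18,-130,62.5),95),row(s,l2w(18,-100,62.5),95),row(s,l2w(20,50,62.5),95))
E
```

```text
t 9.1 tcp [557.1 -72.3  74. ] ledge [  18.1 -137.2] yaw 94.6 tilt z [-0.003  0.001 -1.   ] F [ 0.2  0.  -0.5] open 49.97868701625448 q [ 0.36  0.72 -0.44  1.87  0.48  0.66 -0.29]
[ 0.0288 -0.0003  0.0461 -0.001  -0.0005 -0.0022] [ 0.1488 -0.0011  0.0463 -0.001  -0.0005 -0.0022] [ 7.489e-01  2.800e-03  4.720e-02 -1.000e-03 -5.000e-04 -2.200e-03]
```

View pics/side5.png

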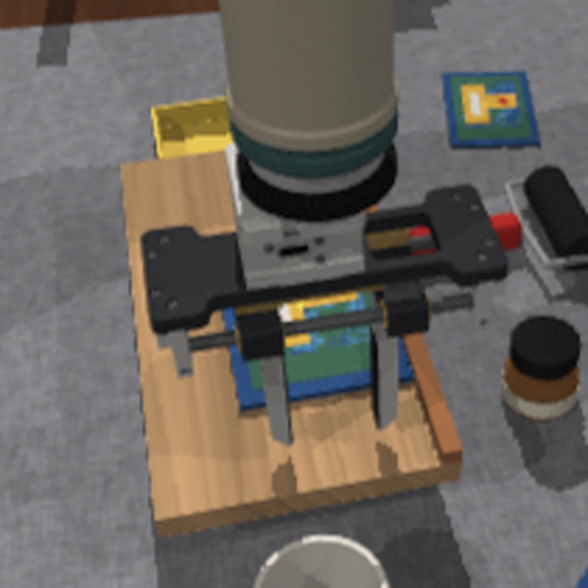

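The fingers stand behind the plate's -y end and clear of it. I lower them and push along the rail.

Call:
{"name": "carry_out", "arguments": {"targets": [[0, 0, 0.02, 0, 0, -0.002, 0.53], [0, 0, 0.046, 0, 0, -0.002, 0.53], [0.02, 0, 0.046, 0, 0, -0.002, 0.53], [0.05, 0, 0.046, 0, 0, -0.002, 0.53], [0.08, 0, 0.046, 0, 0, -0.002, 0.53], [0.11, 0, 0.046, 0, 0, -0.002, 0.53], [0.14, 0.002, 0.046, 0, 0, -0.002, 0.53], [0.17, 0.003, 0.046, 0, 0, -0.002, 0.53], [0.2, 0.004, 0.046, 0, 0, -0.002, 0.53], [0.23, 0.005, 0.046, 0, 0, -0.002, 0.53]]}}

```text
time: 10.4
tool_pos: [553.5, -14.3, 62.5]
ee_rot: [-0.002, 0.676, 0.737, -0.001]
wrist_force: [-1.1, -1.1, -0.3]
opening: 50.1
```

```bash
python3 - <<'E'
from h import *
from rig import manip
s=manip.sense();show(s)
c=manip.capture('side');cv2.imwrite('pics/side6.png',cv2.resize(c['img'][100:310,140:350,::-1],None,fx=2.8,fy=2.8,interpolation=cv2.INTER_CUBIC))
print(row(s,l2w(18,-100,62.5),95),row(s,l2w(20,30,62.5),95))
E
```

```text
t 10.4 tcp [553.5 -14.3  62.5] ledge [ 19.4 -79.1] yaw 95.0 tilt z [-0.004  0.001 -1.   ] F [-1.1 -1.1 -0.3] open 50.05775460166317 q [ 0.25  0.73 -0.42  1.9   0.48  0.62 -0.39]
[-0.0834 -0.0057 -0.0002 -0.0012 -0.0005 -0.0002] [ 4.366e-01  2.000e-03  6.000e-04 -1.200e-03 -5.000e-04 -2.000e-04]
```

View pics/side6.png

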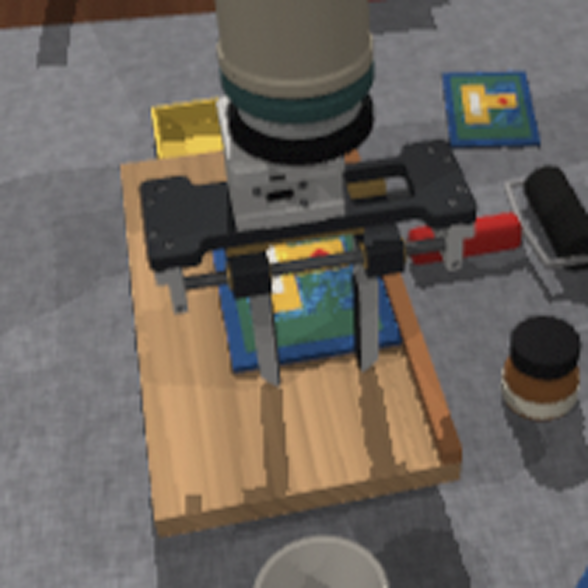

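Contact is good and the plate is sliding flat along the rail. I continue.

Call:
{"name": "carry_out", "arguments": {"targets": [[0.04, 0, 0, 0, 0, 0, 0.53], [0.08, 0.001, 0, 0, 0, 0, 0.53], [0.12, 0.002, 0, 0, 0, 0, 0.53], [0.16, 0.003, 0, 0, 0, 0, 0.53], [0.2, 0.004, 0, 0, 0, 0, 0.53], [0.24, 0.005, 0, 0, 0, 0, 0.53], [0.28, 0.006, 0, 0, 0, 0, 0.53], [0.32, 0.007, 0, 0, 0, 0, 0.53], [0.35, 0.008, 0, 0, 0, 0, 0.53], [0.38, 0.008, 0, 0, 0, 0, 0.53]]}}

```text
time: 11.7
tool_pos: [547.3, 82.5, 62.9]
ee_rot: [-0.002, 0.675, 0.738, -0.0]
wrist_force: [-0.9, -2.4, 0.0]
opening: 50.1
```

```bash
python3 - <<'E'
from h import *
from rig import manip
s=manip.sense();show(s)
c=manip.capture('side');np.savez('side7.npz',**c);cv2.imwrite('pics/side7.png',cv2.resize(c['img'][100:250,160:310,::-1],None,fx=4,fy=4,interpolation=cv2.INTER_CUBIC))
c=manip.capture('top');np.savez('top7.npz',**c);cv2.imwrite('pics/top7.png',cv2.resize(c['img'][185:315,100:310,::-1],None,fx=3.8,fy=3.8,interpolation=cv2.INTER_CUBIC))
E
```

```text
t 11.7 tcp [547.3  82.5  62.9] ledge [21.8 17.9] yaw 95.0 tilt z [-0.003  0.003 -1.   ] F [-0.9 -2.4  0. ] open 50.13888872258807 q [ 0.06  0.72 -0.41  1.9   0.46  0.61 -0.55]
```

View pics/side7.png

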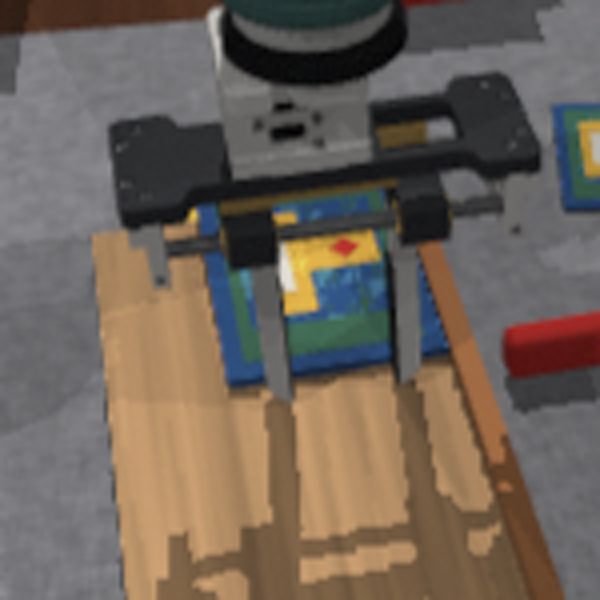

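View pics/top7.png

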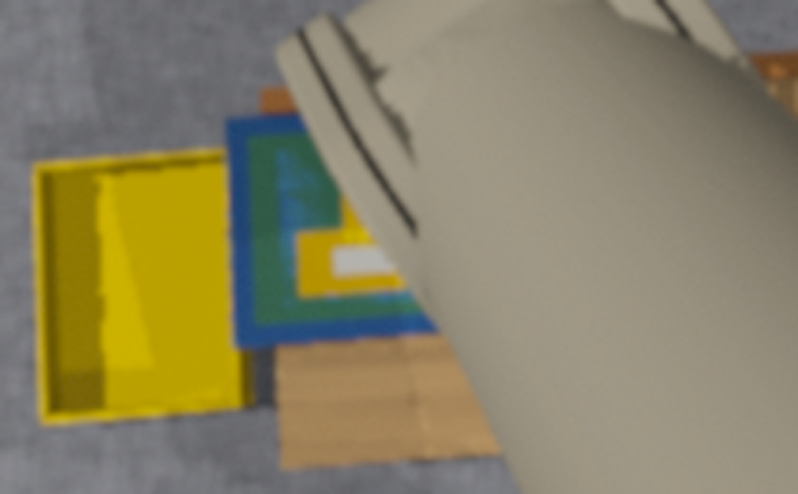

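The plate's leading corners in the top crop are at (227,119) and (236,347), and the plate already hangs past the deck end at x≈278.

```bash
python3 - <<'E'
from h import *
c=dict(np.load('top7.npz'))
f=lambda p:(np.array(p,float)+.5)/3.8-.5+[100,185]
for n,q in zip(('TL','BL'),onplane(c,f([(227,119),(236,347)]),66)):print(n,w2l(q).round(1))
print('deck corner',w2l(onplane(c,f([(282,468)]),60)[0]))
E
```

```text
TL [ 76.2 187.9]
BL [-32.4 187.6]
deck corner [-90.21600875 169.6693196 ]
```

Call:
{"name": "carry_out", "arguments": {"targets": [[0.02, 0, 0, 0, 0, 0, 0.53], [0.04, 0, 0, 0, 0, 0, 0.53], [0.06, 0.001, 0, 0, 0, 0, 0.53], [0.08, 0.002, 0, 0, 0, 0, 0.53], [0.1, 0.002, 0, 0, 0, 0, 0.53], [0.115, 0.002, 0, 0, 0, 0, 0.53], [0.125, 0.002, 0, 0, 0, 0, 0.53], [0.132, 0.002, 0, 0, 0, 0, 0.53], [0.136, 0.002, 0, 0, 0, 0, 0.53], [0.136, 0.002, 0, 0, 0, 0, 0.53]]}}

```text
time: 13.05
tool_pos: [545.1, 117.8, 63.2]
ee_rot: [-0.002, 0.675, 0.738, 0.001]
wrist_force: [-1.0, -0.8, -0.4]
opening: 49.8
```

```bash
python3 - <<'E'
from h import *
from rig import manip
s=manip.sense();show(s)
c=manip.capture('top');np.savez('top8.npz',**c);cv2.imwrite('pics/top8.png',cv2.resize(c['img'][185:315,100:310,::-1],None,fx=3.8,fy=3.8,interpolation=cv2.INTER_CUBIC))
E
```

```text
t 13.05 tcp [545.1 117.8  63.2] ledge [22.6 53.2] yaw 95.1 tilt z [-0.002  0.004 -1.   ] F [-1.  -0.8 -0.4] open 49.79762244129076 q [-0.    0.73 -0.4   1.89  0.46  0.62 -0.6 ]
```

View pics/top8.png

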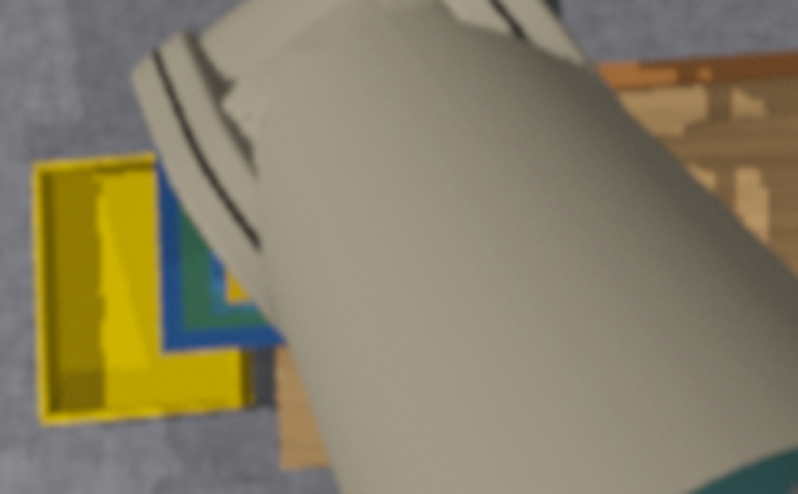

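The near leading corner is at (163,352). I back off along the rail, rise and clear the view.

Call:
{"name": "carry_out", "arguments": {"targets": [[-0.03, 0, 0, 0, 0, 0, 0.53], [-0.06, 0, 0, 0, 0, 0, 0.53], [-0.1, 0, 0, 0, 0, 0, 0.53], [-0.14, 0, -0.04, 0, 0, 0, 0.53], [-0.22, 0, -0.12, 0, 0, 0, 0.53], [-0.34, 0, -0.22, 0, 0, 0, 0.53], [-0.5, 0, -0.32, 0, 0, 0, 0.53], [-0.66, 0, -0.4, 0, 0, 0, 0.53], [-0.82, 0, -0.4, 0, 0, 0, 0.53], [-0.98, 0, -0.4, 0, 0, 0, 0.53]]}}

```text
time: 14.35
tool_pos: [567.5, -128.8, 163.3]
ee_rot: [-0.001, 0.675, 0.738, 0.001]
wrist_force: [0.8, 0.2, -0.8]
opening: 49.5
```

```bash
python3 - <<'E'
from h import *
from rig import manip
s=manip.sense();show(s)
c=manip.capture('top');np.savez('top9.npz',**c);cv2.imwrite('pics/top9.png',cv2.resize(c['img'][185:315,100:310,::-1],None,fx=3.8,fy=3.8,interpolation=cv2.INTER_CUBIC));cv2.imwrite('pics/top9f.png',c['img'][:,:,::-1])
E
```

```text
t 14.35 tcp [ 567.5 -128.8  163.3] ledge [  23.4 -194.4] yaw 95.1 tilt z [-0.     0.004 -1.   ] F [ 0.8  0.2 -0.8] open 49.52441324802302 q [ 0.5   0.63 -0.52  1.75  0.38  0.87 -0.09]
```

View pics/top9.png

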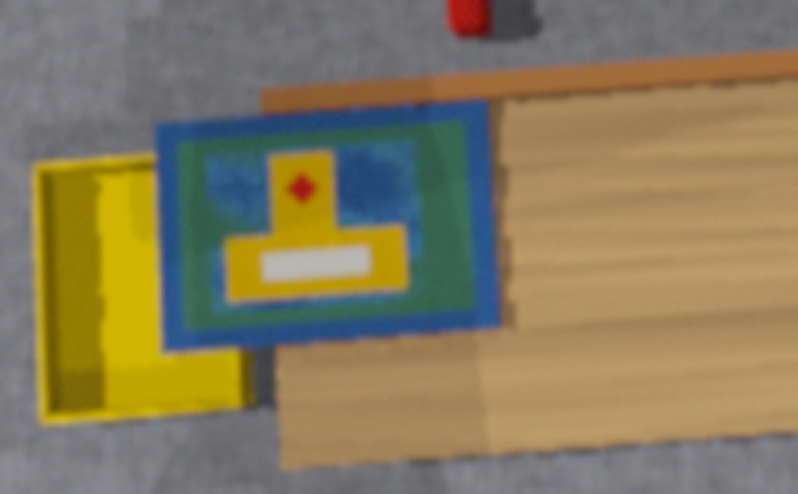

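View pics/top9f.png

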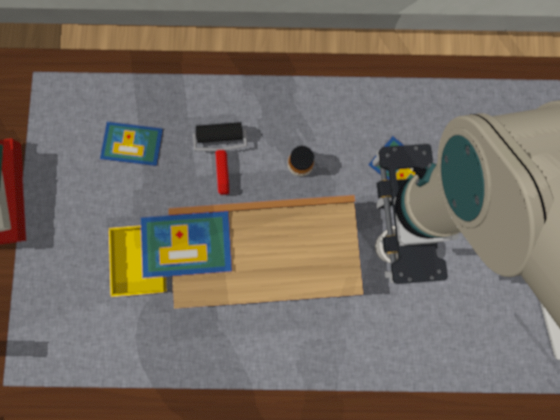

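The plate hangs over the tray and lies along the rail, with crop corners TL (156,124), TR (490,101), BR (500,326) and BL (164,352). I check squareness and overhang numerically.

```bash
python3 - <<'E'
from h import *
c=dict(np.load('top9.npz'))
f=lambda p:(np.array(p,float)+.5)/3.8-.5+[100,185]
q=np.array([w2l(p) for p in onplane(c,f([(156,124),(490,101),(500,326),(164,352)]),66)])
print(q.round(1),q.mean(0).round(1))
# subpixel: blue-mask minAreaRect on 3d cloud
hsv=cv2.cvtColor(c['img'],cv2.COLOR_RGB2HSV);P=cloud(c)
m=(P[...,2]>55)&(P[...,2]<80)
B=(hsv[...,0]>70)&(hsv[...,0]<130)&(hsv[...,1]>100)
mm=np.zeros(m.shape,np.uint8);mm[205:285,135:240]=B[205:285,135:240]
cn=max(cv2.findContours(mm,0,1)[0],key=cv2.contourArea).reshape(-1,2)
w=np.array([w2l(p) for p in onplane(c,cn,66)],np.float32)
r=cv2.minAreaRect(w);print(r)
def edge(sel,ax):
    pts=w[sel];return np.polyfit(pts[:,1-ax],pts[:,ax],1)
print('rail edge slope deg',np.degrees(np.arctan(edge((w[:,0]>r[0][0]+50)&(abs(w[:,1]-r[0][1])<70),0)[0])),'front edge',np.degrees(np.arctan(edge((w[:,0]<r[0][0]-50)&(abs(w[:,1]-r[0][1])<70),0)[0])))
hm=np.zeros(m.shape,bool);hm[222:268,148:166]=1
print('z overhang',np.median(P[hm][:,2]),'z on deck',np.median(P[225:265,190:225][...,2]))
E
```

```text
[[ 76.3 221.9]
 [ 75.8  61.4]
 [-31.7  62.9]
 [-32.2 221.5]] [ 22.  141.9]
((21.625709533691406, 142.65634155273438), (109.96240997314453, 157.97921752929688), 0.12543024122714996)
rail edge slope deg 0.3294980653217175 front edge -0.23366172315816225
z overhang 67.41299486159755 z on deck 67.44753747642346
```

Call:
{"name": "carry_out", "arguments": {"targets": [[-0.1, -0.1, -0.1, 0, 0, 0, 0.53], [-0.2, -0.2, -0.2, 0, 0, 0, 0.53], [-0.3, -0.3, -0.2, 0, 0, 0, 0.53], [-0.4, -0.4, -0.2, 0, 0, 0, 0.53], [-0.5, -0.5, -0.2, 0, 0, 0, 0.53], [-0.6, -0.5, -0.2, 0, 0, 0, 0.53], [-0.7, -0.5, -0.2, 0, 0, 0, 0.53], [-0.7, -0.5, -0.2, 0, 0, 0, 0.53], [-0.7, -0.5, -0.2, 0, 0, 0, 0.53], [-0.7, -0.5, -0.2, 0, 0, 0, 0.53]]}}

```text
time: 15.65
tool_pos: [457.0, -319.8, 213.2]
ee_rot: [-0.0, 0.677, 0.736, -0.001]
wrist_force: [0.2, 0.3, 0.0]
opening: 49.7
```

```bash
python3 - <<'E'
from h import *
from rig import manip
s=manip.sense();show(s)
c=manip.capture('side');cv2.imwrite('pics/side10.png',cv2.resize(c['img'][120:230,170:300,::-1],None,fx=5,fy=5,interpolation=cv2.INTER_CUBIC))
c=manip.capture('top');cv2.imwrite('pics/top10.png',c['img'][:,:,::-1])
E
```

```text
t 15.65 tcp [ 457.  -319.8  213.2] ledge [-103.3 -375. ] yaw 94.8 tilt z [-0.001 -0.001 -1.   ] F [0.2 0.3 0. ] open 49.70040469891822 q [ 0.92  0.53 -0.55  1.76  0.33  0.94  0.32]
```

View pics/side10.png

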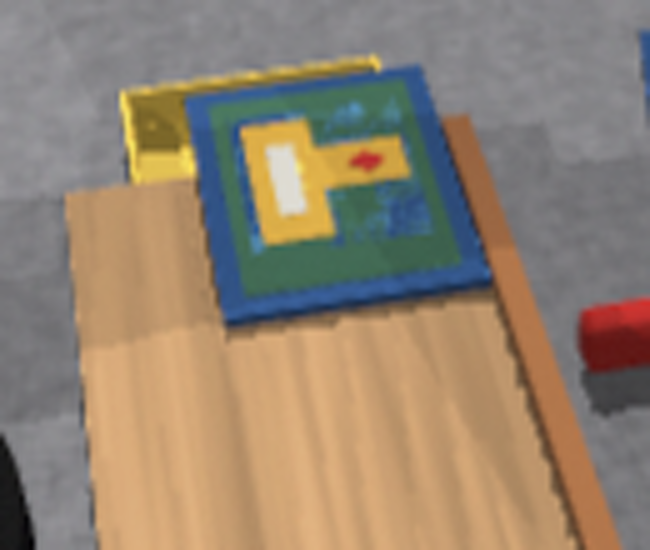

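View pics/top10.png

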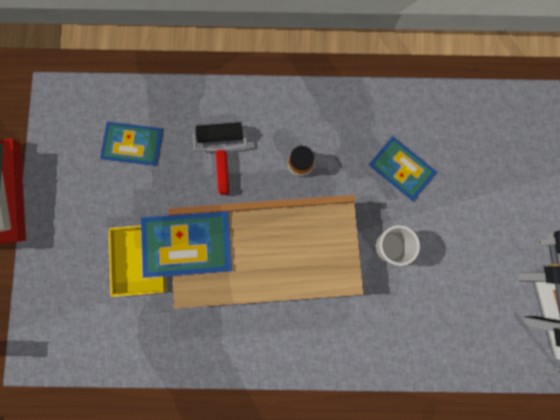

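The side view shows the plate's edge against the rail from (445,120) to (490,285) with no wood between them. Everything else is at its original pixels, and the arm is clear and at rest, so I hand in.

```bash
python3 - <<'E'
from rig import manip
print(manip.sign_off())
E
```

```text
the job is handed in; nothing more can be done
None
```

The blue plate now lies flat and square against the back rail, with about 52 mm of its 160 mm length hanging past the end where the yellow tray stands. I pushed its front edge up to the rail with both fingertips (about 7 N across the plate at contact). I then slid it along the rail from its other end, backed off and moved the arm clear before handing in at about 16 s.

**Last checks:**
- **Position:** the plate's centre is about (21.6–22, 142–143) mm in the ledge frame, which is about 33% overhang. The flush value for x is 23 mm. The 1 mm difference is within the 2 mm calibration, and the side view shows no gap at the rail.
- **Square and flat:** the skew is within about 0.3°. The overhanging part and the part on the deck measured the same height, both 67.4 mm.
- **Everything else:** the tray, cup, jar, roller and the two small look-alike plates are where they were in the first picture, judged by eye.

No check failed or disagreed.

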